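# Back the X-ray detector off by one ratchet notch

### The arm

A 7-joint arm with a two-finger parallel gripper is mounted at the origin on the work surface. World frame = base frame: x ahead of the robot, y to its left, z up, the work surface at z = 0. Lengths are in mm, angles in rad, forces in N, time in s.
With the tool pointing down it reaches from about 425 to 1025 mm from the base axis. Payload 9.4 kg.
Tool frame: the origin (TCP) lies between the finger pads; the fingertips stand 22 mm ahead of it and the grasp point (between the pads) lies 3 mm ahead of it; z points along the fingers, x is the direction in which the jaws open and shut, and the axes are right-handed (so a half turn about z gives the same grasp; the last joint's range is limited). The gripper opens to 93 mm and grips with 3 to 60 N. Pads are 15 mm wide; open, the fingers measure 128 mm over their backs; the gripper's body (75 mm by 188 mm) begins 65 mm behind the grasp point.
Start: joints at [1.194, 0.599, -0.003, 1.599, 0.002, 0.943, -0.08], TCP at [214.105, -692.664, 240.618] pointing down, gripper open.
Joint ranges: [-2.57, 2.57], [-0.35, 1.97], [-1.29, 1.29], [0.11, 2.56], [-1.05, 4.19], [0.11, 1.86], [-2.63, 2.63]. Speed limits (rad/s): [2.22, 2.22, 3.01, 3.01, 3.14, 3.14, 3.14].

### API

Orientations are given as a rotation vector (axis times angle).
In Python, from workcell import robot gives the robot as it stands.
- The arm moves only by the shell command python3 -m creep 'ROWS' [OPENING] [FORCE]. ROWS is JSON, a list of rows, each an object of numbers: "x", "y", "z": the shift along the tool's x, y, z in m; "turn": the turn about the tool's z in rad. A call has 1 to 10 rows; each row shifts and turns the commanded pose from where the row before left it, along the tool's axes as they then stand; what a row does not reach is not made up. A row lasts 1/8 s, in which the tool goes at most 62.5 mm and 10.7 degrees, less where a joint would pass 70% of its speed; a pose out of reach is approached as far as the arm can. A call with a gripper value outside its range is refused whole. OPENING is the opening in per cent of the stroke, from 0 (shut) to 100 (fully open), set as the call begins (- or left out, the last holds). The fingers move at their own pace and stop on an object; FORCE is the grip in N (left out, the last holds). Time passes only in rows, so rows that do not move let the fingers close. It gives the time, the measured TCP pose, the force and the opening at its end, in the units of the state.
- robot.read_state(): the state, without advancing time (a new reading comes with each control period).
- robot.capture(name): name is "scene" or "top"; returns the picture (480x640x3 uint8, red, green, blue); there is no depth.
- robot.get_calibration(name): a dict with "fx", "fy", "cx", "cy" (pixels), "distortion" ([k1, k2, p1, p2, k3] as OpenCV has them; the pictures are not rectified), "eye" and "attitude" of the camera in the world. Camera axes: x right, y down, z forward; pixel columns grow to the right and rows downward; lengths in mm; the calibration is good to about 2 mm. A picture is of the moment at which its call begins. get_calibration takes no time and is no camera call.
- robot.sign_off(): hands the job in, once; it reports no verdict.
The state is a dict: "clock": time; "joint_positions": joint angles; "qvel": joint speeds; "joint_efforts": joint torques, N m; "position": TCP position; "eef_rot": TCP orientation; "ft_force": force on the tool from outside, world axes, zero at the start; "moment": the same for the moment, N m; "width": finger opening in mm.
Only numpy, scipy, OpenCV 4.12 (cv2) and the standard library are available. Lean on these libraries where they do the work, as an engineer would, in place of code of your own. Each camera call takes 0.05 s, during which the arm holds its last target. There are 200 camera calls.

### The job

The X-ray detector has been fed one notch too close to the sample. With a fingertip, lift the pawl off the ratchet wheel by its red-balled lever and throw it right back, push the four-spoked feed wheel backward by one notch so that the detector draws away from the sample, then tip the pawl over again so that it drops into that next notch. Only push with the outside of the fingers, never take a knob between them; do not push on the detector itself, and leave everything else on the bench where it stands.

Things in the scene. Friction and masses are not known exactly. Their poses are not given: they have to be found in the camera images.
- slide: Detector slide fixed to the bench; origin on the bench under the wheel shaft. z up. y runs along the 62 mm wide, 24 mm high rail: +y is backward, from the sample and detector (-y) to the white feed head (y -43 to 75 mm, 56 mm wide, 120 mm high). x runs along the shaft: the capstan stands at x -55 mm, the ratchet wheel and pawl at x +42 mm, one on each side of the feed head.
- feed_wheel (a joint): Angle (rad) of the shaft with four-spoke capstan and 12-tooth ratchet wheel (tip radius 46 mm). Starts at 0 to 0.08. Backward (top goes to slide +y) is negative; a notch is 0.524. With the pawl down it cannot go back past its notch. Stiff: about 4 N at a knob turns it, and it stays where left. Dropped past about -0.55, the pawl would miss the wanted notch and land behind a further tooth.
- wheel_knob (a point): Centre of the black ball (18 mm) on the capstan spoke that stands nearly upright, 72 mm from the shaft axis. At angle 0 it is 19 mm to slide -y of the shaft and 70 mm above it (155 mm above the bench); one notch back takes it over the top to 19 mm on the +y side. The spoke is 8 mm thick. The next knobs are 90 degrees away, so both sides of this one are open.
- wheel_axle (a point): Point on the shaft axis in the middle of the capstan, 85 mm above the bench; fixed, with the slide's axes.
- pawl (a joint): Angle (rad) of the pawl: 0 is down in a notch; it grows as the nose lifts; 1.0 is thrown right back on its stop. Let go below about 0.5 it falls down by its weight; above about 0.75 it falls on to the stop and stays. Under 2 N at its ball moves it. It reads some hundredths more than 0 when it lies part-way up a tooth.
- pawl_knob (a point): Centre of the red ball (18 mm) on the pawl's upright lever (7 mm thick), 50 mm from its pin. Pawl down: 21 mm to slide -y of the pin, 45 mm above it (178 mm above the bench). Pushed to +y it swings over to 26 mm on the +y side, 42 mm above the pin (175 mm above the bench) when thrown back. The pawl's nose reaches 59 mm to -y of the pin, its top at most 9 mm above the pin.
- pawl_pivot (a point): Centre of the pawl's pin, in the plane of its ball: 42 mm to +x and 60 mm to +y of the slide's origin, 133 mm above the bench; fixed, with the slide's axes. The aluminium cheek plate that carries it (slide x 26 to 32 mm) reaches 10 mm above the pin.
- detector: White detector box 124 x 108 x 122 mm with a round steel nose, on the carriage on the rail; its top is 221 mm above the bench, its rear face at slide y -195 mm. The feed wheel drives it: 12.6 mm a notch, to slide +y as the wheel goes backward. Origin and axes as the slide's at angle 0. Do not push on it.
- gonio_head: Bystander: leave it standing where it is. Goniometer head of steel and brass, 48 mm wide, 52 mm high; origin under its centre.
- oil_vial: Bystander: leave it standing where it is. Amber vial, 28 mm wide, 55 mm high; origin under its centre.
- collimator: Bystander: leave it standing where it is. Upright steel collimator tube on a 40 mm foot, 85 mm high; origin under its centre.
- beaker: Bystander: leave it standing where it is. Small glass beaker, 60 mm wide, 70 mm high; origin under its centre.
- screwdriver: Bystander: leave it standing where it is. Red-handled screwdriver lying flat, 170 mm long along its x.
- pin_box: Bystander: leave it standing where it is. Blue and grey sample-pin box, 80 x 60 mm, 32 mm high; origin under its centre.
- petri_dish: Bystander: leave it standing where it is. Glass dish, 64 mm wide, 14 mm high; origin under its centre.

How it is judged (in metres and radians):
On the way, in this order (a step that is already met when the one before it is completed fails the run):
1. the pawl is lifted off and thrown right back, the wheel not yet turned back (value of joint pawl above 0.88 rad and value of joint feed_wheel above -0.12 rad), for 0.2 s.
2. with the pawl thrown back, the feed wheel is pushed backward out of its notch (value of joint pawl above 0.7 rad and value of joint feed_wheel below -0.2 rad), for 0.1 s.
At the end, for the whole second after the job is handed in: The pawl is down in the next notch (within 0.05 rad of fully down), the feed wheel is at rest one notch back (-0.30 to -0.60 rad), and every bystander is within 20 mm of where it stood (value of joint pawl below 0.05 rad and value of joint feed_wheel between -0.6 and -0.3 rad and velocity of joint feed_wheel between -0.05 and 0.05 rad/s and distance of each of gonio_head, oil_vial, collimator, beaker, screwdriver, pin_box, petri_dish from where it was at the start of the episode below 0.02 m); the robot touches nothing.
It fails at once if the wheel is backed off by more than one and a half notches (value of joint feed_wheel below -0.8 rad).
It fails at once if the wheel is fed forward towards the sample by a notch (value of joint feed_wheel above 0.45 rad).
It fails at once if the detector is pushed instead of the wheel (over 3 N) (contact force between any of the arm, the fingers and detector above 3 N).
It fails at once if a knob is taken between the fingers (distance between the grasp point and pawl_knob below 0.014 m or distance between the grasp point and wheel_knob below 0.014 m).
It fails at once if a bystander is knocked, lifted or carried (over 20 mm) (distance of any of gonio_head, oil_vial, collimator, beaker, screwdriver, pin_box, petri_dish from where it was at the start of the episode above 0.02 m).
It also fails if it takes over 51 s, if anything falls off the work surface, if the arm or the gripper's body presses on something with over 40 N, if the wrist force passes 120 N, or if a joint passes its speed limit or range.

## Working session

There is one attempt and no reset: what is moved stays moved. The work goes in short steps, Python scripts to look and compute and a shell command to move; the robot and the scene stay as the last step left them, time stands still between calls to the robot, and variables do not carry over. Pictures are saved under pics/ and viewed, about 8 in all and at most 12, crops included, and the job is handed in when it is done.

```bash
mkdir -p pics
python3 - <<'E'
from workcell import robot
import cv2
s=robot.read_state(); print({k:s[k] for k in("clock","position","eef_rot","width","ft_force")})
for n in("scene","top"):
    print(n,robot.get_calibration(n)); cv2.imwrite(f"pics/{n}0.png",robot.capture(n)[:,:,::-1])
E
```

```text
{'clock': 0.0, 'position': array([ 213.97366211, -692.22682656,  239.76469999]), 'eef_rot': array([-2.52765924e+00,  1.86420737e+00,  2.01345704e-03]), 'width': 93.00637616068119, 'ft_force': array([ 0.12139955,  0.34800148, -0.54174798])}
scene {'fx': 517.8232927722347, 'fy': 517.8232927722347, 'cx': 325.2496503755993, 'cy': 239.0563831736539, 'distortion': array([0.02651552, 0.        , 0.        , 0.        , 0.        ]), 'eye': array([1317.2979722 ,  150.21306417,  668.85012462]), 'attitude': array([-1.59415186, -1.76083017,  0.89403075])}
top {'fx': 613.7412076320119, 'fy': 613.7412076320119, 'cx': 320.6356444521873, 'cy': 241.59396033542518, 'distortion': array([-0.15556976,  0.        ,  0.        ,  0.        ,  0.        ]), 'eye': array([ 414.9398656 ,  100.10639732, 1368.25335037]), 'attitude': array([-2.15615452,  2.16197867, -0.17849228])}
```

View pics/scene0.png

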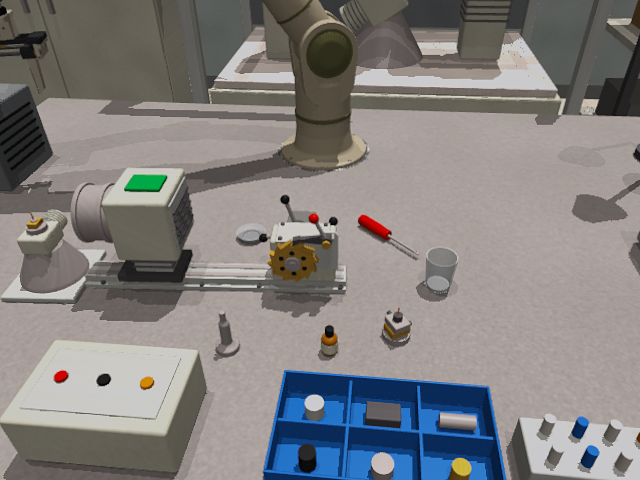

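View pics/top0.png

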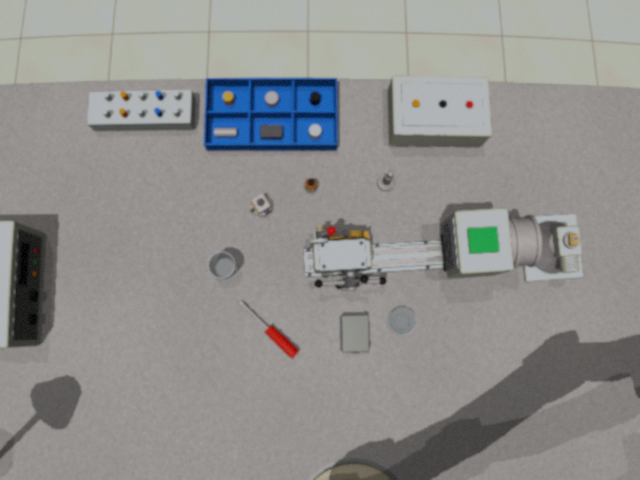

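The scene picture shows the ratchet side facing the camera (red ball about 314,218, upright black knob about 285,200). The top picture shows that slide axes ≈ world axes: red ball about (331,231), black knobs on the near side at (318..383,282). I'll enlarge both.

Run:
```python
import cv2
a=cv2.imread("pics/scene0.png")[180:305,240:365]; b=cv2.imread("pics/top0.png")[205:305,290:400]
a=cv2.resize(a,(600,600),interpolation=cv2.INTER_CUBIC); b=cv2.resize(b,(660,600),interpolation=cv2.INTER_CUBIC)
cv2.imwrite("pics/a.png",a);cv2.imwrite("pics/b.png",b)
```

```text
(no output)
```

View pics/a.png

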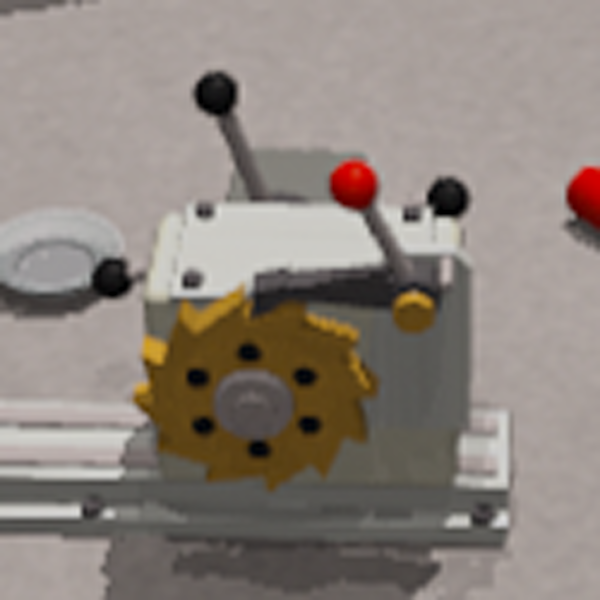

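View pics/b.png

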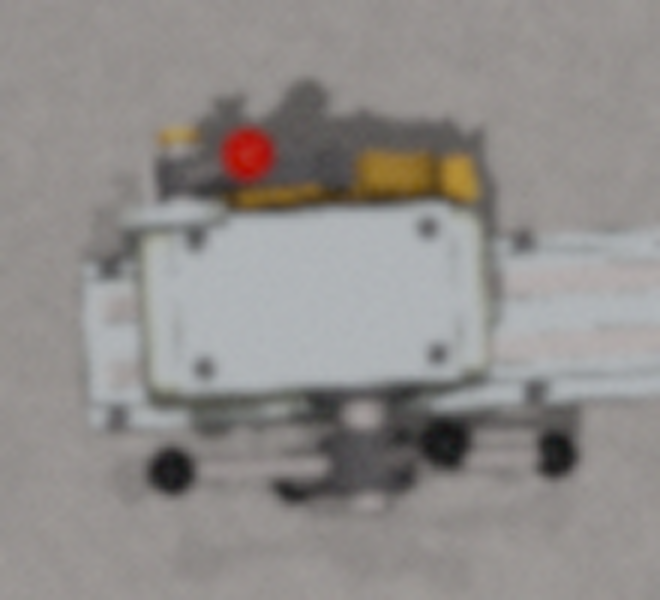

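```bash
cat > h.py <<'E'
import numpy as np, cv2
from scipy.spatial.transform import Rotation as R
from scipy.optimize import least_squares
from workcell import robot
CAL={n:robot.get_calibration(n) for n in("scene","top")}
def proj(n,P):
    c=CAL[n]; Rw=R.from_rotvec(c["attitude"]).as_matrix().T
    K=np.array([[c["fx"],0,c["cx"]],[0,c["fy"],c["cy"]],[0,0,1]])
    return cv2.projectPoints(np.atleast_2d(P).astype(float),cv2.Rodrigues(Rw)[0],-Rw@c["eye"],K,c["distortion"])[0][:,0]
def world(p,L): 
    return R.from_euler("z",p[2]).apply(np.atleast_2d(L))+[p[0],p[1],0]
def knob(th,k=0):
    a=-np.arctan2(19,70)-th+k*np.pi/2; return [-55,72*np.sin(a),85+72*np.cos(a)]
def red(q):
    a=np.arctan2(-21,45)+q; return [42,60+50*np.sin(a),133+50*np.cos(a)]
E
python3 - <<'E'
from h import *
S=[(313.5,218.5),(285,199.4),(333.3,221),(263,237.7)]
T=[(331.3,230.7),(364.2,278.3),(318.5,283.5),(382.7,280.7)]
def f(p):
    P=world(p,[red(0),knob(p[3]),knob(p[3],1),knob(p[3],-1)])
    return np.r_[proj("scene",P)-S,proj("top",P)-T].ravel()
r=least_squares(f,[450,60,0,0.04],x_scale=[10,10,.1,.1]); print(r.x,r.fun.round(1).reshape(2,4,2).tolist())
p=r.x
print(world(p,[red(0),knob(p[3]),red(1),[42,60,133]]).round(1))
s=robot.read_state(); M=R.from_rotvec(s["eef_rot"]).as_matrix(); print(M.round(3))
E
```

```text
[5.66637576e+02 9.54100781e+00 6.42038742e-02 2.93494010e-02] [[[-0.2, -0.2], [-0.4, -0.2], [-0.4, 0.2], [-0.2, -0.1]], [[-0.4, -0.2], [-0.4, 0.4], [-0.2, -0.0], [-0.5, -0.2]]]
[[606.1  51.  178.3]
 [513.1 -14.8 153.9]
 [603.   98.8 175.3]
 [604.7  72.1 133. ]]
[[ 0.295 -0.955 -0.001]
 [-0.955 -0.295  0.001]
 [-0.001  0.    -1.   ]]
```

```bash
python3 -m creep '[{"z":-0.02,"turn":-0.16},{"z":-0.02,"turn":-0.16},{"z":-0.02,"turn":-0.16},{"z":-0.02,"turn":-0.16},{"z":-0.02,"turn":-0.16},{"turn":-0.16},{"turn":-0.16},{"turn":-0.16},{"turn":-0.055},{}]' 0 10
cat >> h.py <<'E'
p=[566.64,9.54,0.0642]
def rel(L,tip=True):
    "tool-axis shift (mm) and turn needed to put the fingertip centre at slide-frame point L"
    s=robot.read_state(); M=R.from_rotvec(s["eef_rot"]).as_matrix(); t=s["position"]+M[:,2]*22
    loc=R.from_euler("z",-p[2]).apply(t-[p[0],p[1],0])
    print("t",round(s["clock"],2),"tip slide",loc.round(1),"F",np.round(s["ft_force"],1),"yaw err",round(np.arctan2(M[1,0],M[0,0])-p[2],3),"w",round(s["width"],1))
    print("shift",(M.T@(world(p,L)[0]-t)).round(1))
E
python3 - <<'E'
from h import *
rel([50,0,260])
E
```

```text
t 0.1 tip slide [-397.  -677.7  217.9] F [ 0.1  0.  -0.4] yaw err -1.335 w 93.3
shift [-554.7 -592.8  -41.5]validation failed for argument at $[0]...
```

```bash
python3 -m creep --help 2>&1 | head -20; python3 -m creep '[{"x":0,"y":0,"z":-0.02,"turn":-0.16},{"x":0,"y":0,"z":-0.02,"turn":-0.16},{"x":0,"y":0,"z":-0.02,"turn":-0.16},{"x":0,"y":0,"z":-0.02,"turn":-0.16},{"x":0,"y":0,"z":-0.02,"turn":-0.16},{"x":0,"y":0,"z":0,"turn":-0.16},{"x":0,"y":0,"z":0,"turn":-0.16},{"x":0,"y":0,"z":0,"turn":-0.16},{"x":0,"y":0,"z":0,"turn":-0.055},{"x":0,"y":0,"z":0,"turn":0}]' 0 10
python3 - <<'E'
from h import *
rel([50,0,260])
E
```

```text
invalid input: not JSON, or not a number
clock: 1.35
position: [213.8, -692.6, 340.1]
eef_rot: [-3.139, -0.099, 0.0]
ft_force: [0.2, -0.4, 0.3]
width: 1.1
t 1.35 tip slide [-397.2 -678.   318.1] F [ 0.2 -0.4  0.3] yaw err -0.001 w 1.1
shift [ 446.5 -678.4   58.6]
```

```bash
python3 -m creep '[{"x":0.03,"y":-0.045,"z":0,"turn":0},{"x":0.032,"y":-0.048,"z":0,"turn":0},{"x":0.032,"y":-0.048,"z":0,"turn":0},{"x":0.032,"y":-0.048,"z":0,"turn":0},{"x":0.032,"y":-0.048,"z":0,"turn":0},{"x":0.032,"y":-0.048,"z":0,"turn":0},{"x":0.032,"y":-0.048,"z":0,"turn":0},{"x":0.032,"y":-0.048,"z":0,"turn":0},{"x":0.032,"y":-0.048,"z":0,"turn":0},{"x":0.032,"y":-0.048,"z":0,"turn":0}]'
python3 -m creep '[{"x":0.032,"y":-0.048,"z":0,"turn":0},{"x":0.032,"y":-0.048,"z":0,"turn":0},{"x":0.032,"y":-0.048,"z":0,"turn":0},{"x":0.03,"y":-0.045,"z":0,"turn":0},{"x":0.004,"y":-0.014,"z":0.02,"turn":0},{"x":0,"y":0,"z":0.03,"turn":0},{"x":0,"y":0,"z":0.03,"turn":0},{"x":0,"y":0,"z":0.02,"turn":0},{"x":0,"y":0,"z":0,"turn":0}]'
python3 - <<'E'
from h import *
rel([50,8,172])
E
```

```text
clock: 2.6
position: [501.6, -194.7, 340.7]
eef_rot: [3.14, 0.097, 0.0]
ft_force: [0.4, 0.4, -0.4]
width: 0.8
clock: 3.72
position: [616.3, 13.5, 238.7]
eef_rot: [3.139, 0.098, -0.006]
ft_force: [-0.5, 0.0, -0.0]
width: 0.8
t 3.73 tip slide [ 49.7   0.8 216.7] F [-0.5  0.  -0. ] yaw err -0.002 w 0.8
shift [ 0.4 -7.2 44.7]
```

```bash
python3 -m creep '[{"x":0,"y":0,"z":0.025,"turn":0},{"x":0,"y":0,"z":0.02,"turn":0},{"x":0,"y":-0.008,"z":0,"turn":0},{"x":0,"y":0,"z":0,"turn":0}]'
python3 - <<'E'
from h import *
rel([50,22,172])
a=robot.capture("scene")[150:300,220:370,::-1]
cv2.imwrite("pics/c.png",cv2.resize(a,(600,600),interpolation=cv2.INTER_CUBIC))
E
```

```text
clock: 4.22
position: [617.6, 23.7, 196.9]
eef_rot: [-3.139, -0.102, -0.002]
ft_force: [0.7, 0.1, -0.4]
width: 0.5
t 4.22 tip slide [ 51.8  10.8 174.9] F [ 0.7  0.1 -0.4] yaw err 0.001 w 0.5
shift [ -1.8 -11.2   2.9]
```

View pics/c.png

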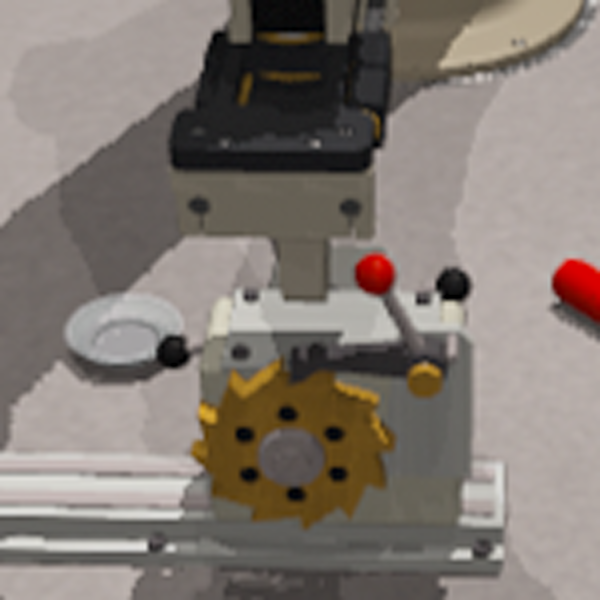

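The picture shows the closed fingers (tip about 305,300) clear to the left of the red ball (375,273), at the right height. Next I push to +y.

```bash
python3 -m creep '[{"x":-0.001,"y":-0.008,"z":0.001,"turn":0},{"x":0,"y":-0.008,"z":0,"turn":0},{"x":0,"y":-0.008,"z":0,"turn":0},{"x":0,"y":-0.008,"z":0,"turn":0},{"x":0,"y":-0.008,"z":0,"turn":0},{"x":0,"y":-0.008,"z":0,"turn":0},{"x":0,"y":-0.006,"z":0,"turn":0},{"x":0,"y":-0.003,"z":0,"turn":0},{"x":0,"y":0,"z":0,"turn":0}]'
python3 - <<'E'
from h import *
rel([50,66,172])
a=robot.capture("scene")[150:300,220:370,::-1]
cv2.imwrite("pics/d.png",cv2.resize(a,(600,600),interpolation=cv2.INTER_CUBIC))
E
```

```text
clock: 5.4
position: [612.5, 79.6, 194.6]
eef_rot: [3.14, 0.101, -0.0]
ft_force: [0.1, -0.3, -0.0]
width: 0.6
t 5.4 tip slide [ 50.3  66.9 172.6] F [ 0.1 -0.3 -0. ] yaw err 0.0 w 0.6
shift [-0.3  0.9  0.6]
```

View pics/d.png

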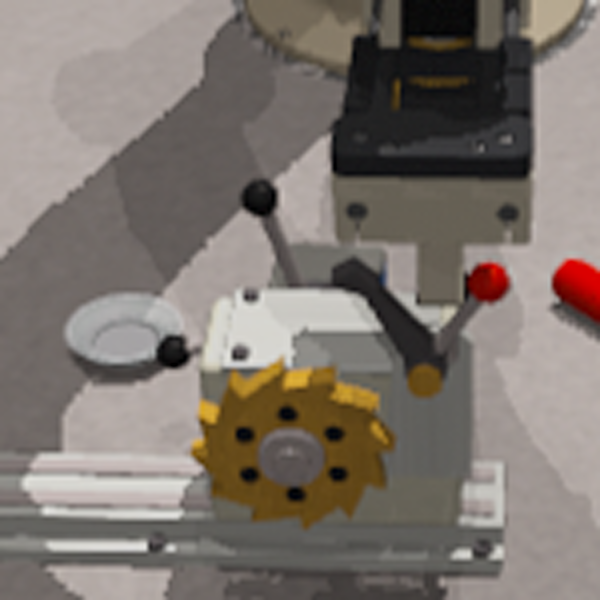

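The pawl is thrown back (red ball at 488,282) with the wheel unmoved. I lift clear and go to the -y side of the wheel knob.

```bash
python3 -m creep '[{"x":0,"y":0.003,"z":-0.02,"turn":0},{"x":0,"y":0,"z":-0.04,"turn":0},{"x":-0.02,"y":0.02,"z":0,"turn":0},{"x":-0.034,"y":0.038,"z":0,"turn":0},{"x":-0.034,"y":0.038,"z":0,"turn":0},{"x":-0.025,"y":0.028,"z":0,"turn":0},{"x":0,"y":0,"z":0.03,"turn":0},{"x":0,"y":0,"z":0.03,"turn":0},{"x":0,"y":0,"z":0.02,"turn":0},{"x":0,"y":0,"z":0,"turn":0}]'
python3 - <<'E'
from h import *
rel([-63,-60,148])
a=robot.capture("scene")[150:300,220:370,::-1]; b=robot.capture("top")[205:305,290:400,::-1]
cv2.imwrite("pics/e.png",np.hstack([cv2.resize(a,(400,400),interpolation=cv2.INTER_CUBIC),cv2.resize(b,(400,400),interpolation=cv2.INTER_CUBIC)]))
E
```

```text
clock: 6.7
position: [507.1, -54.8, 173.6]
eef_rot: [-3.14, -0.1, 0.004]
ft_force: [0.1, 0.2, 0.3]
width: 0.3
t 6.7 tip slide [-63.6 -60.4 151.6] F [0.1 0.2 0.3] yaw err -0.0 w 0.3
shift [ 0.6 -0.4  3.6]
```

View pics/e.png

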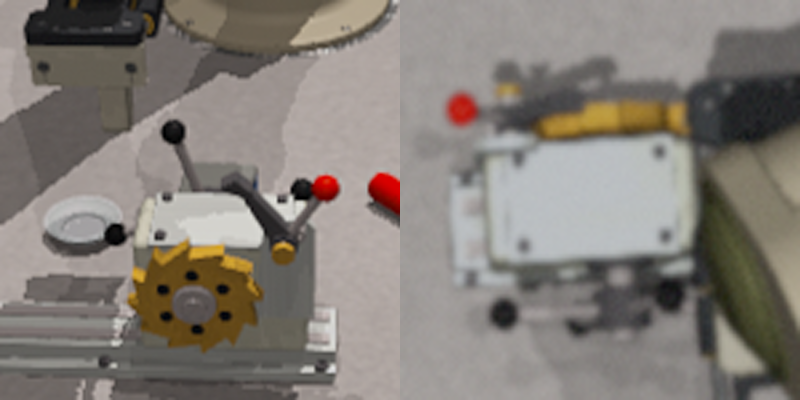

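Pawl still back (red ball at 325,187 in the left half), finger (117,128) left of the wheel knob (173,131). I push most of the notch, then measure.

```bash
python3 -m creep '[{"x":0,"y":-0.008,"z":0.003,"turn":0},{"x":0,"y":-0.008,"z":0,"turn":0},{"x":0,"y":-0.006,"z":0,"turn":0},{"x":0,"y":-0.006,"z":0,"turn":0},{"x":0,"y":-0.006,"z":0,"turn":0},{"x":0,"y":-0.006,"z":0,"turn":0},{"x":0,"y":-0.006,"z":0,"turn":0},{"x":0,"y":-0.004,"z":0,"turn":0},{"x":0,"y":-0.002,"z":0,"turn":0},{"x":0,"y":0,"z":0,"turn":0}]'
python3 - <<'E'
from h import *
rel([-63,-1,148])
print(proj("scene",world(p,[knob(t) for t in (0.03,-.3,-.4,-.48,-.55)])))
a=robot.capture("scene")[160:260,250:350,::-1]
cv2.imwrite("pics/f.png",cv2.resize(a,(600,600),interpolation=cv2.INTER_CUBIC))
E
```

```text
clock: 8.05
position: [504.6, -2.3, 171.6]
eef_rot: [-3.14, -0.101, -0.0]
ft_force: [-0.0, -1.6, 2.0]
width: 0.6
t 8.05 tip slide [-62.7  -7.8 149.6] F [-0.  -1.6  2. ] yaw err 0.0 w 0.6
shift [-0.3 -6.8  1.6]
[[284.54788465 199.22379075]
 [297.0549913  197.99147153]
 [300.92444534 198.32288965]
 [303.99312665 198.82250704]
 [306.63963144 199.42746863]]
```

View pics/f.png

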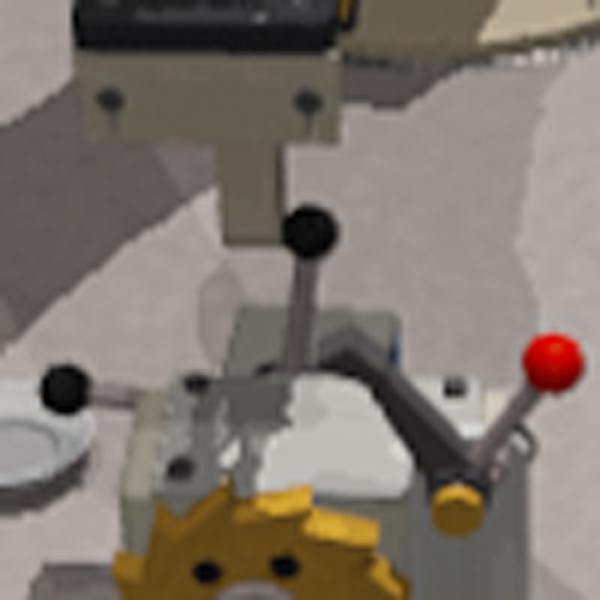

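Knob at about (309,231) in the crop, so pixel (301.4,198.5) and angle about -0.40. Another 5.5 mm brings it to about -0.48.

```bash
python3 -m creep '[{"x":0,"y":-0.003,"z":0,"turn":0},{"x":0,"y":-0.0025,"z":0,"turn":0},{"x":0,"y":0,"z":0,"turn":0},{"x":0,"y":0.006,"z":0,"turn":0},{"x":0,"y":0.01,"z":0,"turn":0},{"x":0,"y":0,"z":-0.03,"turn":0},{"x":0,"y":0,"z":-0.03,"turn":0},{"x":0,"y":0,"z":-0.02,"turn":0},{"x":0,"y":0,"z":0,"turn":0}]'
python3 - <<'E'
from h import *
rel([50,118,225])
a=robot.capture("scene")[160:260,250:350,::-1]
cv2.imwrite("pics/g.png",cv2.resize(a,(600,600),interpolation=cv2.INTER_CUBIC))
E
```

```text
clock: 9.22
position: [505.8, -13.6, 252.7]
eef_rot: [3.14, 0.099, 0.004]
ft_force: [0.1, -0.4, 0.3]
width: 0.5
t 9.22 tip slide [-62.1 -19.2 230.7] F [ 0.1 -0.4  0.3] yaw err -0.001 w 0.5
shift [ 112.  -137.3    6. ]
```

View pics/g.png

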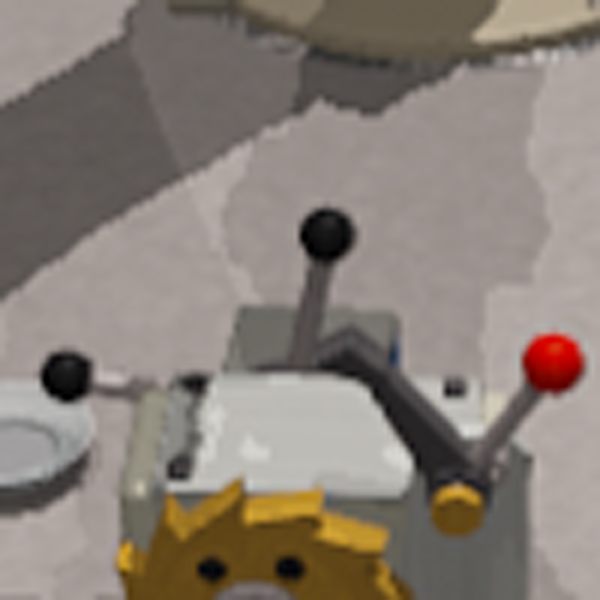

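Knob at (327,235) in the crop, so pixel 304.0 and angle about -0.48. On to the +y side of the red ball.

```bash
python3 -m creep '[{"x":0.02,"y":-0.027,"z":0,"turn":0},{"x":0.034,"y":-0.04,"z":0,"turn":0},{"x":0.034,"y":-0.04,"z":0,"turn":0},{"x":0.024,"y":-0.03,"z":0,"turn":0},{"x":0,"y":0,"z":0,"turn":0},{"x":0,"y":0,"z":0.03,"turn":0},{"x":0,"y":0,"z":0.02,"turn":0},{"x":0,"y":0,"z":0.008,"turn":0},{"x":0,"y":0,"z":0,"turn":0},{"x":0,"y":0,"z":0,"turn":0}]'
python3 - <<'E'
from h import *
rel([50,75,170])
E
```

```text
clock: 10.52
position: [608.5, 130.6, 194.2]
eef_rot: [-3.14, -0.1, -0.001]
ft_force: [1.2, 0.5, -0.7]
width: 0.6
t 10.53 tip slide [ 49.5 118.1 172.2] F [ 1.2  0.5 -0.7] yaw err -0.0 w 0.6
shift [ 0.5 43.1  2.2]
```

```bash
python3 -m creep '[{"x":0,"y":0.008,"z":0.002,"turn":0},{"x":0,"y":0.007,"z":0,"turn":0},{"x":0,"y":0.007,"z":0,"turn":0},{"x":0,"y":0.007,"z":0,"turn":0},{"x":0,"y":0.007,"z":0,"turn":0},{"x":0,"y":0.007,"z":0,"turn":0},{"x":0,"y":0.003,"z":0,"turn":0},{"x":0,"y":0,"z":0,"turn":0},{"x":0,"y":0,"z":0,"turn":0}]'
python3 - <<'E'
from h import *
rel([50,75,170])
print(proj("scene",world(p,[red(t) for t in (0,.05,.1,.4,1)])))
a=robot.capture("scene")[160:300,230:370,::-1]
cv2.imwrite("pics/h.png",cv2.resize(a,(560,560),interpolation=cv2.INTER_CUBIC))
E
```

```text
clock: 11.65
position: [611.1, 85.1, 191.6]
eef_rot: [-3.14, -0.101, -0.0]
ft_force: [-1.2, -0.1, -0.6]
width: 0.3
t 11.65 tip slide [ 49.3  72.6 169.6] F [-1.2 -0.1 -0.6] yaw err 0.0 w 0.3
shift [ 0.7 -2.4 -0.4]
[[313.29503407 218.30916675]
 [314.64544752 217.83627459]
 [316.02747468 217.42020383]
 [324.76932164 216.17552936]
 [341.80919435 220.22099988]]
```

View pics/h.png

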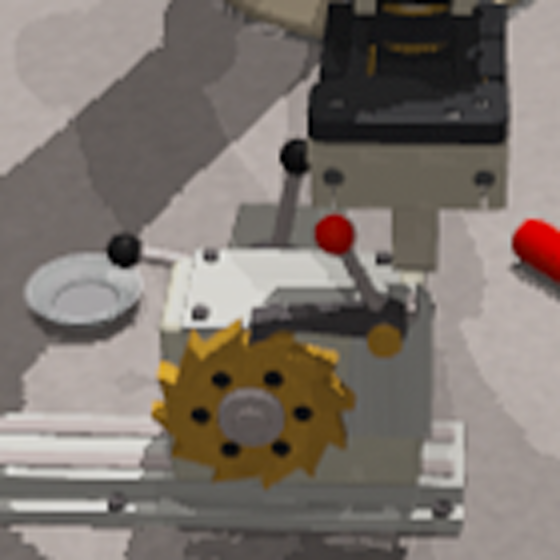

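The red ball is back at (335,235), i.e. pixel about 313.6, so the pawl is down. I retreat and check numerically against the first picture.

```bash
python3 -m creep '[{"x":0,"y":-0.01,"z":0,"turn":0},{"x":0,"y":-0.01,"z":-0.01,"turn":0},{"x":0,"y":0,"z":-0.04,"turn":0},{"x":0,"y":0,"z":-0.04,"turn":0},{"x":0,"y":-0.03,"z":-0.03,"turn":0},{"x":0,"y":-0.04,"z":0,"turn":0},{"x":0,"y":-0.04,"z":0,"turn":0},{"x":0,"y":0,"z":0,"turn":0},{"x":0,"y":0,"z":0,"turn":0}]'
python3 - <<'E'
from h import *
rel([50,75,170])
im=robot.capture("scene")[:,:,::-1]; im0=cv2.imread("pics/scene0.png")
def cen(im,w,f):
    x0,x1,y0,y1=w; c=im[y0:y1,x0:x1].astype(int); ys,xs=np.nonzero(f(c)); return xs.mean()+x0,ys.mean()+y0,len(xs)
rd=lambda c:(c[...,2]>120)&(c[...,1]<60); bk=lambda c:c.max(-1)<50
for i in(im0,im): print("red",cen(i,(300,350,205,230),rd))
print("knob",cen(im0,(275,320,190,208),bk),cen(im,(275,320,190,208),bk))
cv2.imwrite("pics/i.png",im)
E
```

```text
clock: 12.82
position: [602.7, 214.8, 311.9]
eef_rot: [3.14, 0.102, 0.0]
ft_force: [0.5, -0.5, -0.4]
width: 0.2
t 12.82 tip slide [ 49.1 202.5 289.9] F [ 0.5 -0.5 -0.4] yaw err 0.001 w 0.2
shift [  0.8 127.4 120. ]
red (np.float64(313.11764705882354), np.float64(216.98039215686273), 51)
red (np.float64(313.0), np.float64(217.0), 51)
knob (np.float64(284.57142857142856), np.float64(199.25), 56) (np.float64(303.8076923076923), np.float64(198.90384615384616), 52)
```

View pics/i.png

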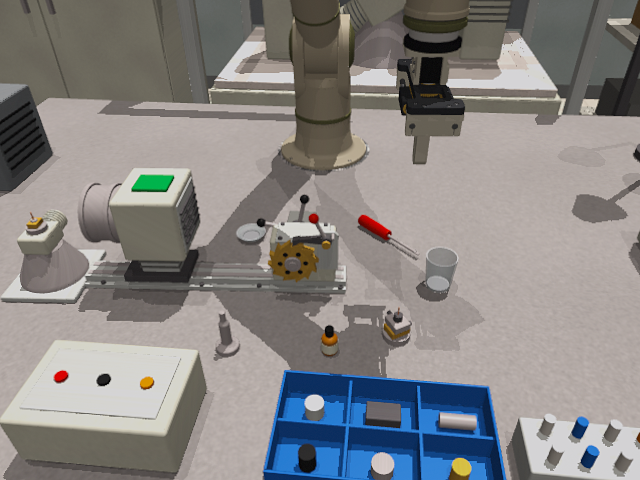

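Pawl ball is within 0.1 px of its starting "down" position, the wheel is at about -0.475, and the bystanders look unmoved. Handing in.

```bash
python3 -c "
from workcell import robot
print(robot.sign_off())"
```

```text
the job is handed in; nothing more can be done
None
```

The job is done and handed in at about 13 s on the clock; the hand-in reported no verdict.

With the fingers shut, I pushed the red ball over to throw the pawl right back. I then pushed the upright wheel knob backward in two stages and tipped the pawl down again from the other side.

Last checks, from the camera images:
- **Pawl:** the red ball is within about 0.1 px of where it stood when the pawl was down at the start. Since 0.05 rad would show as about 1.3 px, the pawl is down in the next notch.
- **Wheel:** it stands at about -0.475 rad, inside the -0.30 to -0.60 range.
- **Detector:** it has moved away from the sample, and the arm never touched it.
- **Bystanders:** those in the last scene picture look unmoved by eye. The pin box is mostly hidden behind the feed head, so I could not check it as well.
- **Arm:** it was well clear of everything, with forces near zero.

No check failed or disagreed. The first move command was refused for its format and used no time.

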